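# Put the grain mill in gear

## Task

The hand-cranked grain mill is out of gear, with the sliding tooth of its gear change facing solid metal between two notches of the crank wheel. Turn the crank wheel by its upright handle until a notch lines up with the tooth, then push the round gear-change knob fully home, towards the wheel, so that the tooth seats in the notch. Leave the flat shutter pull beside the hopper where it is.

Things in the scene. Friction and masses are not known exactly. Their poses are not given: they have to be found in the camera images.
- crank_grip (a point): Upright black handle fixed on the steel crank wheel (140 mm wide): cylinder, 24 mm diameter, 44 mm tall. Point: its centre, 22 mm below its top, 32 mm above the wheel's top. Frame turns with the wheel: x points level outward from the vertical spindle, 50 mm away, through the handle; y is the way it moves anticlockwise (from above); z up. Hub cap at the spindle: 32 mm wide, 13 mm above the wheel.
- crank (a joint): Wheel angle, rad, growing anticlockwise from above. Five notches in the rim, 27 mm wide, 24 deep, 72 degrees apart. One squarely faces the gear-change tooth at -2.513, -1.257, 0, 1.257, 2.513; in between is solid rim. Turns easily (0.06 N m of friction), stays where left; stops at -3.1 and 3.1. Starts between 0.3 and 0.96, handle on the robot's side of the wheel.
- gear_knob (a point): Round black gear-change knob, 32 mm diameter, 32 mm tall, on a steel slide at the end of the mill away from the hopper. Point: the knob's centre, 16 mm below its top; slide top 34 mm and guides 36 mm below it. Frame: y is level, along the slide towards the spindle (the way to push), z up. The slide's round-nosed tooth, 16 mm wide, ends 65 mm ahead of the knob's axis.
- gear (a joint): Travel of the gear-change slide, m: 0 fully out, 0.025 fully home at its stop, tooth seated in a notch. With no notch facing, it is blocked at about 0.005; within some 8 degrees of a notch the round nose finds its way in, turning the wheel a little. About 3 N of friction; stays where left. Starts between 0 and 0.003.
- shutter (a joint): Travel in m of the hopper's shutter, moved by a flat black pull (10 x 45 mm, 26 mm tall) that stands in front of the steel hopper at the other end of the mill. 0 is shut, as at the start; it is to stay shut.

How it is judged:
At the end, for the whole second after the job is handed in: The gear-change slide is home (travel over 19 mm of 25), its tooth in one of the wheel's notches (wheel within 0.17 rad of a notch position), and both are at rest (value of joint gear above 0.019 m and (value of joint crank between -2.683 and -2.343 rad or value of joint crank between -1.427 and -1.087 rad or value of joint crank between -0.17 and 0.17 rad or value of joint crank between 1.087 and 1.427 rad or value of joint crank between 2.343 and 2.683 rad) and velocity of joint gear below 0.01 m/s and velocity of joint crank between -0.1 and 0.1 rad/s); the robot touches nothing.
It fails at once if the hopper shutter is moved more than 8 mm (value of joint shutter above 0.008 m).
It also fails if it takes over 42 s, if anything falls off the work surface, if the arm or the gripper's body presses on something with over 40 N, if the wrist force passes 120 N, or if a joint passes its speed limit or range.

## Robot

A 6-joint arm with a two-finger parallel gripper is mounted at the origin on the work surface. World frame = base frame: x ahead of the robot, y to its left, z up, the work surface at z = 0. Lengths are in m, angles in rad, forces in N, time in s.
With the tool pointing down it reaches from about 0.225 to 0.875 m from the base axis. Payload 3.4 kg.
Tool frame: the origin (TCP) lies between the finger pads; the fingertips stand 19 mm ahead of it and the grasp point (between the pads) is the TCP; z points along the fingers, y is the line along which they close (so a half turn about z gives the same grasp; the last joint's range is limited). The gripper opens to 85 mm and grips with 20 to 120 N. Pads are 22 mm wide; open, the fingers measure 114 mm over their backs; the gripper's body (76 mm by 85 mm) begins 54 mm behind the grasp point. The pads swing forward as they close: fully open they stand 13 mm farther back than shut.
Start: joints at [1.223, 0.276, 1.505, -0, 1.361, -0.121], TCP at [0.129, 0.56, 0.25] pointing down, gripper open.
Joint ranges: [-2.89, 2.89], [-0.75, 2.08], [0.22, 2.7], [-1.18, 4.32], [0.11, 2.71], [-2.7, 2.7]. Speed limits (rad/s): [2.57, 2.57, 3.14, 3.14, 3.14, 3.14].

## Interface

Orientations are given as a unit quaternion [w, x, y, z].
In Python, from rig import get_state, imaging, ticket gives the robot as it stands. The module is installed in compiled form; this text tells all that it offers.
- The arm moves only by the shell command python3 -m inch 'ROWS' [FORCE]. ROWS is JSON, a list of rows, each an object with "claw": the opening, from -1 (shut) to 1 (fully open); "travel": the shift along the world's x, y, z in units of 200 mm (1.0 is 200 mm), a list of three; "turn": the turn about the world's z in units of 180 degrees (1.0 is 180 degrees). A call has 1 to 5 rows; each row is the pose to reach, as a shift and turn from the pose commanded when the call began, turning the shorter way round; what a row does not reach only later rows make up. A row lasts 1/10 s, in which the tool goes at most 50 mm and 8.59 degrees, less where a joint would pass 70% of its speed; a pose out of reach is approached as far as the arm can. A call with a number of a shift or a turn outside -1 to 1 is refused whole. A call with a gripper value outside its range is refused whole. The fingers move at their own pace and stop on an object; FORCE is the grip in N (left out, the last holds). Time passes only in rows, so rows that repeat a pose let the fingers close. It gives the time, the measured TCP pose, the force, the opening and the grip force at its end, in the units of the state.
- get_state(): the state, without advancing time (a new reading comes with each control period).
- imaging.get_image(name): name is "scene" or "side" or "wrist"; returns the picture (384x512x3 uint8, red, green, blue); there is no depth.
- imaging.camera_params(name): a dict with "camera_matrix" (3x3 intrinsics, pixels), "cam_to_world" (4x4, takes a point from camera to world coordinates); the wrist camera has in their place "T_tool_cam" (4x4, takes a point from camera to tool coordinates, whose origin is the TCP and whose axes are the flange's). Camera axes: x right, y down, z forward; pixel columns grow to the right and rows downward; lengths in m; the calibration is good to about 2 mm. The wrist camera is an equidistant fisheye: a pixel r from the principal point sees the ray r / f radians off the axis. A picture is of the moment at which its call begins: read the wrist's pose just before it. camera_params takes no time and is no camera call.
- ticket.sign_off(): hands the job in; it is judged then, once.
The state is a dict: "clock": time; "qpos": joint angles; "qd": joint speeds; "effort": joint torques, N m; "position": TCP position; "ee_rot": TCP orientation; "contact_force": force on the tool from outside, world axes, zero at the start; "moment": the same for the moment, N m; "width": finger opening in m; "gripper_force": force on a finger pad.
Only numpy, scipy, OpenCV 4.12 (cv2) and the standard library are available. Lean on these libraries where they do the work, as an engineer would, in place of code of your own. Each camera call takes 0.05 s, during which the arm holds its last target. There are 200 camera calls.

## Working session

There is one attempt and no reset: what is moved stays moved. The work goes in short steps, Python scripts to look and compute and a shell command to move; the robot and the scene stay as the last step left them, time stands still between calls to the robot, and variables do not carry over. Pictures are saved under pics/ and viewed, at most 10 in all, crops included, and the job is handed in when it is done.

```bash
mkdir -p pics
python3 - <<'E'
from rig import get_state, imaging
import cv2,numpy as np
s=get_state();print(s['position'],s['ee_rot'],s['clock'],s['width'])
for n in ['scene','side','wrist']:
    im=imaging.get_image(n);cv2.imwrite(f'pics/{n}0.png',im[:,:,::-1])
    print(n,imaging.camera_params(n))
a=cv2.imread('pics/scene0.png');b=cv2.imread('pics/side0.png')
E
```

```text
[0.12911761 0.55979349 0.24941297] [-2.12552981e-04  1.13134613e-01  9.93579223e-01 -9.17502667e-04] 0.0 0.08570997421330617
scene {'camera_matrix': array([[400.25461548,   0.        , 258.28635037],
       [  0.        , 400.25461548, 181.35282591],
       [  0.        ,   0.        ,   1.        ]]), 'cam_to_world': array([[ 0.83027783,  0.29232984, -0.47453344,  0.95551007],
       [ 0.55695766, -0.46710393,  0.68674018, -0.46814854],
       [-0.02090179, -0.83448019, -0.55064138,  0.535407  ],
       [ 0.        ,  0.        ,  0.        ,  1.        ]])}
side {'camera_matrix': array([[351.35258285,   0.        , 254.45213684],
       [  0.        , 351.35258285, 183.85063401],
       [  0.        ,   0.        ,   1.        ]]), 'cam_to_world': array([[ 0.89314955, -0.24505066,  0.3771393 ,  0.34309882],
       [-0.44939014, -0.45223992,  0.7704074 , -0.42139045],
       [-0.0182314 , -0.8575717 , -0.51404123,  0.43038025],
       [ 0.        ,  0.        ,  0.        ,  1.        ]])}
wrist {'camera_matrix': array([[297.31863964,   0.        , 259.7536308 ],
       [  0.        , 297.31863964, 189.39656621],
       [  0.        ,   0.        ,   1.        ]]), 'T_tool_cam': array([[ 6.00516914e-04, -9.58429169e-01, -2.85329927e-01,
         7.35991649e-02],
       [ 9.99999565e-01,  7.79114914e-04, -5.12423663e-04,
        -2.39219317e-04],
       [ 7.13426587e-04, -2.85329496e-01,  9.58429220e-01,
        -1.23069972e-01],
       [ 0.00000000e+00,  0.00000000e+00,  0.00000000e+00,
         1.00000000e+00]])}
```

View pics/scene0.png

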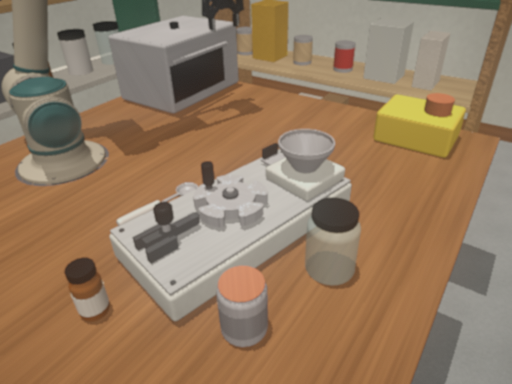

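View pics/side0.png

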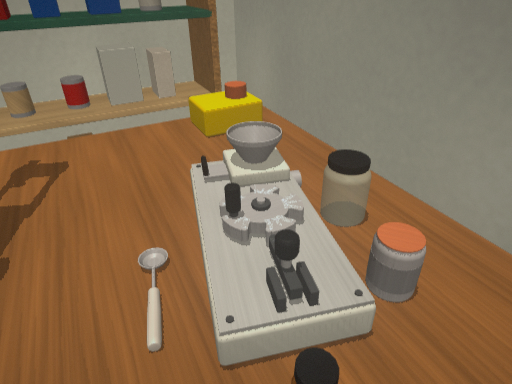

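The two views show the crank handle at about scene (208,173) and side (233,198), the hub at scene (230,193) and side (261,203), and the knob at scene (164,213) and side (287,245). I'll enlarge these areas.

Run:
```python
import cv2,numpy as np
a=cv2.imread('pics/scene0.png')[150:270,130:280];b=cv2.imread('pics/side0.png')[170:310,190:330]
cv2.imwrite('pics/ca.png',cv2.resize(a,None,fx=5,fy=5,interpolation=2)[:600,:750])
cv2.imwrite('pics/cb.png',cv2.resize(b,None,fx=4,fy=4,interpolation=2))
```

```text
(no output)
```

View pics/ca.png

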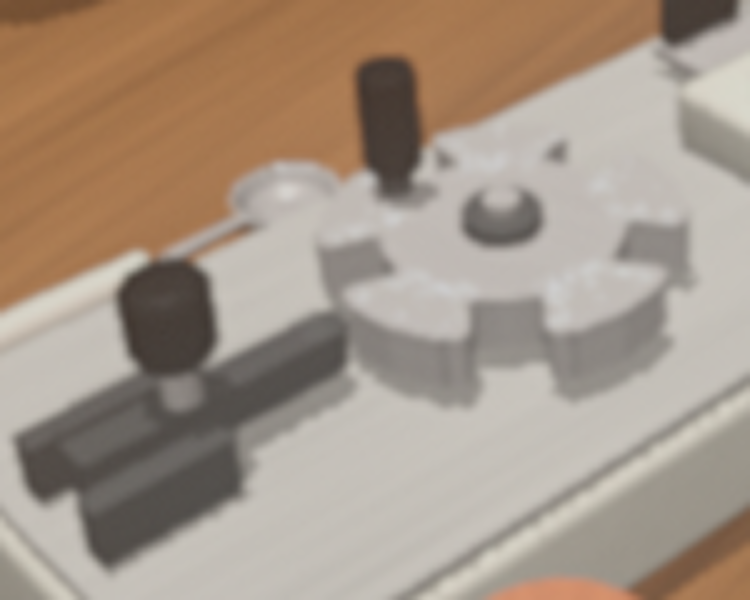

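View pics/cb.png

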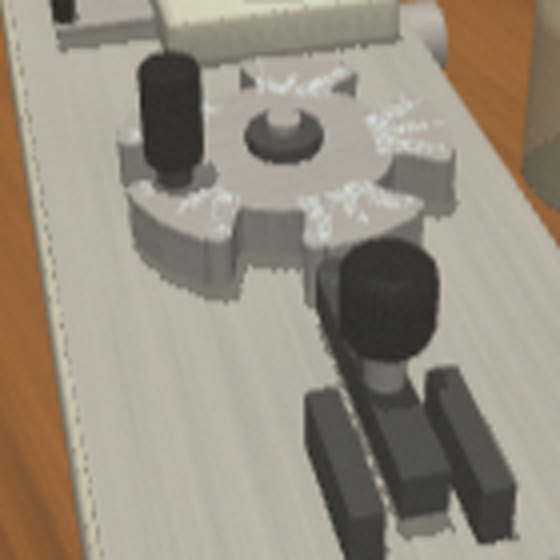

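Scene crop: knob centre at about (169,318), handle centre (389,122), hub (502,212). Side crop: knob (388,300), handle (171,114), hub (284,133). The notch mouths are visible in both crops, so I'll triangulate.

```bash
cat > h.py <<'E'
import numpy as np
from rig import imaging
P={n:imaging.camera_params(n) for n in('scene','side')}
def ray(n,uv):
    K,T=P[n]['camera_matrix'],P[n]['cam_to_world'];d=T[:3,:3]@np.linalg.inv(K)@[*uv,1];return T[:3,3],d/np.linalg.norm(d)
def tri(a,b):
    A=0;B=0
    R=[ray('scene',a),ray('side',b)]
    for o,d in R:
        M=np.eye(3)-np.outer(d,d);A=A+M;B=B+M@o
    x=np.linalg.solve(A,B);return x,[np.linalg.norm(np.cross(x-o,d)) for o,d in R]
def plane(n,uv,z):
    o,d=ray(n,uv);return o+d*(z-o[2])/d[2]
sc=lambda u,v:(130+(u-2)/5,150+(v-2)/5)
sd=lambda u,v:(190+(u-1.5)/4,170+(v-1.5)/4)
E
python3 - <<'E'
from h import *
np.set_printoptions(precision=4,suppress=True)
knob,e=tri(sc(169,318),sd(388,300));print('knob',knob,e)
grip,e=tri(sc(389,122),sd(171,114));print('grip',grip,e)
gt,e=tri(sc(386,72),sd(168,65));print('griptop',gt,e)
hub,e=tri(sc(502,212),sd(284,133));print('hub',hub,e)
pull,e=tri(sc(700,20),sd(64,8));print('pull~',pull)
print('grip-hub',np.hypot(*(grip-hub)[:2]))
zt=grip[2]-.032
for f in('hub',):
  ax=(hub-knob)[:2];a0=np.arctan2(*(-ax)[::-1]);print('axis dist',np.hypot(*ax),'dir hub->knob deg',np.degrees(a0))
  g=(grip-hub)[:2];print('grip ang',np.degrees(np.arctan2(g[1],g[0])))
for n,c,p in [('scene',sc,(355,264)),('scene',sc,(508,310)),('scene',sc,(655,238)),('side',sd,(270,212)),('side',sd,(408,180)),('side',sd,(130,170))]:
  q=plane(n,c(*p),zt)-hub;print(n,p,np.hypot(*q[:2]),np.degrees(np.arctan2(q[1],q[0])-a0)%360)
E
```

```text
knob [ 0.5299 -0.1288  0.133 ] [np.float64(0.0007151769488047845), np.float64(0.0007151769488048554)]
grip [0.5126 0.0041 0.1321] [np.float64(0.0003665886408965994), np.float64(0.00036658864089658596)]
griptop [0.513  0.005  0.1538] [np.float64(0.0003734912917748066), np.float64(0.000373491291774737)]
hub [0.5625 0.0061 0.107 ] [np.float64(0.0011971835468828193), np.float64(0.0011971835468828176)]
pull~ [0.5311 0.192  0.0871]
grip-hub 0.049928354739711085
axis dist 0.13881559985327918 dir hub->knob deg -103.56828446596245
grip ang -177.6617931263283
scene (355, 264) 0.05664162482289848 338.0253368836914
scene (508, 310) 0.049300179558214745 53.17566383929509
scene (655, 238) 0.05776984140093436 130.69381341134377
side (270, 212) 0.04640207252423135 339.7805637655438
side (408, 180) 0.05593644361904344 48.6146518276212
side (130, 170) 0.06435307743558345 272.0017011770884
```

The points agree with the given sizes: the handle is 49.9 mm from the hub, the heights are consistent, and the knob is 139 mm from the spindle. The wheel stands about 20° short of a notch when turned anticlockwise. The tool already closes roughly along the slide direction (77°). Next I move above the handle.

```bash
R='' ; python3 -m inch '[{"claw":1,"travel":[0.13,-0.185,0],"turn":0},{"claw":1,"travel":[0.26,-0.37,0],"turn":0},{"claw":1,"travel":[0.39,-0.555,0],"turn":0},{"claw":1,"travel":[0.52,-0.74,0],"turn":0},{"claw":1,"travel":[0.64,-0.926,0],"turn":0}]'; python3 -m inch '[{"claw":1,"travel":[0.13,-0.185,0],"turn":0},{"claw":1,"travel":[0.26,-0.37,0],"turn":0},{"claw":1,"travel":[0.39,-0.555,0],"turn":0},{"claw":1,"travel":[0.52,-0.74,0],"turn":0},{"claw":1,"travel":[0.64,-0.926,0],"turn":0}]'; python3 -m inch '[{"claw":1,"travel":[0.13,-0.185,0],"turn":0},{"claw":1,"travel":[0.26,-0.37,0],"turn":0},{"claw":1,"travel":[0.39,-0.555,0],"turn":0},{"claw":1,"travel":[0.52,-0.74,0],"turn":0},{"claw":1,"travel":[0.64,-0.926,0],"turn":0}]'
```

```text
clock: 0.65
position: [0.258, 0.3735, 0.2501]
ee_rot: [0.0, 0.113, 0.994, -0.0]
contact_force: [1.2, 0.5, 0.1]
width: 0.0854
gripper_force: 0.0
clock: 1.15
position: [0.386, 0.1883, 0.2503]
ee_rot: [0.0, 0.113, 0.994, 0.0]
contact_force: [1.3, 0.7, -0.1]
width: 0.0852
gripper_force: 0.0
clock: 1.65
position: [0.5141, 0.0029, 0.2501]
ee_rot: [-0.0, 0.113, 0.994, 0.0]
contact_force: [-0.4, 0.8, 0.2]
width: 0.0854
gripper_force: 0.0
```

```bash
python3 -m inch '[{"claw":1,"travel":[0,0,-0.2],"turn":0},{"claw":1,"travel":[0,0,-0.4],"turn":0},{"claw":1,"travel":[0,0,-0.5],"turn":0},{"claw":1,"travel":[0,0,-0.575],"turn":0},{"claw":1,"travel":[0,0,-0.575],"turn":0}]' 20;  python3 -m inch '[{"claw":-1,"travel":[0,0,0],"turn":0},{"claw":-1,"travel":[0,0,0],"turn":0},{"claw":-1,"travel":[0,0,0],"turn":0},{"claw":-1,"travel":[0,0,0],"turn":0},{"claw":-1,"travel":[0,0,0],"turn":0}]' 20; python3 -m inch '[{"claw":-1,"travel":[0,0,0],"turn":0},{"claw":-1,"travel":[0,0,0],"turn":0},{"claw":-1,"travel":[0,0,0],"turn":0},{"claw":-1,"travel":[0,0,0],"turn":0},{"claw":-1,"travel":[0,0,0],"turn":0}]'
```

```text
clock: 2.15
position: [0.5113, 0.0048, 0.1329]
ee_rot: [-0.003, 0.113, 0.994, 0.0]
contact_force: [-0.9, -0.2, 0.4]
width: 0.0852
gripper_force: 0.0
clock: 2.65
position: [0.5136, 0.0046, 0.1362]
ee_rot: [0.001, 0.113, 0.994, -0.0]
contact_force: [0.1, -0.7, 5.1]
width: 0.0233
gripper_force: 21.3
clock: 3.15
position: [0.5136, 0.0046, 0.1362]
ee_rot: [0.001, 0.113, 0.994, -0.0]
contact_force: [-1.5, -0.9, 5.7]
width: 0.0231
gripper_force: 21.5
```

```bash
python3 -m inch '[{"claw":-1,"travel":[0.002,-0.02,0],"turn":0},{"claw":-1,"travel":[0.005,-0.04,0],"turn":0},{"claw":-1,"travel":[0.011,-0.065,0],"turn":0},{"claw":-1,"travel":[0.018,-0.085,0],"turn":0},{"claw":-1,"travel":[0.018,-0.085,0],"turn":0}]'
python3 - <<'E'
from rig import imaging
import cv2
b=imaging.get_image('side')[170:310,190:330,::-1]
cv2.imwrite('pics/cb2.png',cv2.resize(b,None,fx=4,fy=4,interpolation=2))
E
```

```text
clock: 3.65
position: [0.5158, -0.0105, 0.1358]
ee_rot: [-0.001, 0.113, 0.994, 0.002]
contact_force: [-3.4, 5.4, 6.6]
width: 0.0235
gripper_force: 23.4
```

View pics/cb2.png

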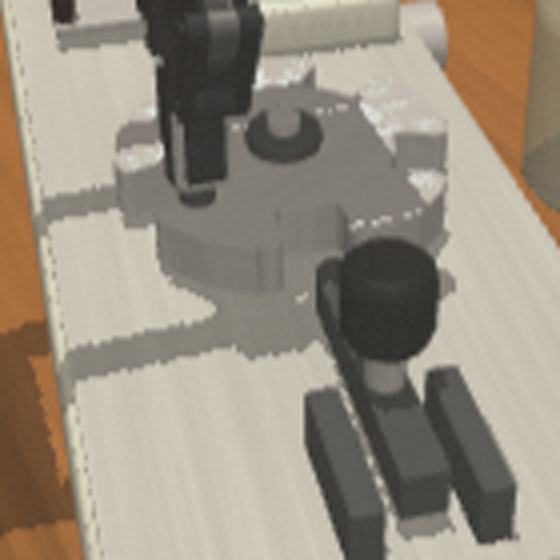

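The notch mouth spans roughly crop (280,225) to (348,215), nearly in front of the tooth tip at (328,265). I'll compute what angle is left.

Run:
```python
from h import *
hub=np.array([.5625,.0061]);a0=np.radians(-103.57)
for p in [(270,245),(345,210),(275,225),(310,222),(310,235),(395,150),(442,140),(395,215),(430,185)]:
  q=plane('side',sd(*p),.1)[:2]-hub;print(p,np.hypot(*q).round(4),((np.degrees(np.arctan2(q[1],q[0])-a0)+180)%360-180).round(1))
print('tip',np.hypot(*(plane('side',sd(328,265),.097)[:2]-hub)))
```

```text
(270, 245) 0.0664 -18.2
(345, 210) 0.0509 14.0
(275, 225) 0.0542 -17.3
(310, 222) 0.0533 -2.9
(310, 235) 0.0611 -4.4
(395, 150) 0.0461 70.3
(442, 140) 0.0659 78.1
(395, 215) 0.0646 27.7
(430, 185) 0.0649 49.5
tip 0.07615364249359223
```

About 3–4° remain, so I'll nudge the handle by about 3 mm, release and lift, then check.

```bash
python3 -m inch '[{"claw":-1,"travel":[0.003,-0.008,0],"turn":0},{"claw":-1,"travel":[0.007,-0.015,0],"turn":0},{"claw":-1,"travel":[0.007,-0.015,0],"turn":0},{"claw":-1,"travel":[0.007,-0.015,0],"turn":0}]'; python3 -m inch '[{"claw":1,"travel":[0,0,0],"turn":0},{"claw":1,"travel":[0,0,0],"turn":0},{"claw":1,"travel":[0,0,0],"turn":0},{"claw":1,"travel":[0,0,0],"turn":0},{"claw":1,"travel":[0,0,0],"turn":0}]';  python3 -m inch '[{"claw":1,"travel":[0,0,0.1],"turn":0},{"claw":1,"travel":[0,0,0.3],"turn":0},{"claw":1,"travel":[0,0,0.5],"turn":0},{"claw":1,"travel":[0,0,0.5],"turn":0}]'
python3 - <<'E'
from rig import imaging
import cv2
b=imaging.get_image('side')[170:310,190:330,::-1]
cv2.imwrite('pics/cb3.png',cv2.resize(b,None,fx=4,fy=4,interpolation=2))
E
```

```text
clock: 4.1
position: [0.5168, -0.0128, 0.1357]
ee_rot: [-0.002, 0.113, 0.994, 0.002]
contact_force: [-3.9, 7.6, 6.6]
width: 0.0233
gripper_force: 24.0
clock: 4.6
position: [0.5183, -0.0155, 0.1352]
ee_rot: [-0.0, 0.113, 0.994, 0.0]
contact_force: [-0.6, 0.0, 0.1]
width: 0.0854
gripper_force: 0.0
clock: 5.0
position: [0.5218, -0.016, 0.2409]
ee_rot: [0.006, 0.113, 0.994, -0.0]
contact_force: [0.5, 0.3, 0.4]
width: 0.0855
gripper_force: 0.0
```

View pics/cb3.png

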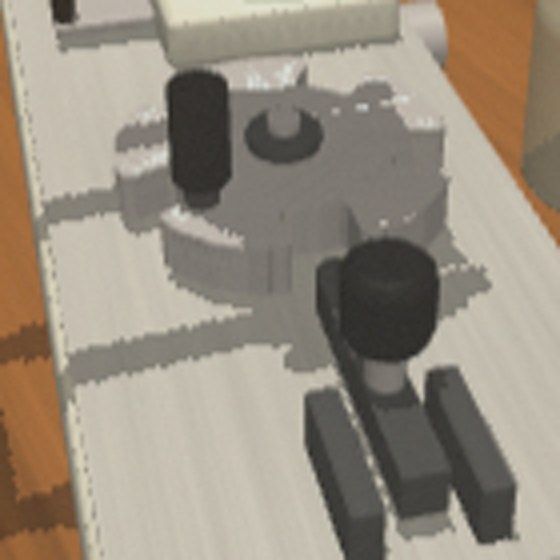

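The handle has moved to crop (200,132), and the notch now sits in front of the tooth. Now to the knob.

```bash
python3 -m inch '[{"claw":1,"travel":[0.015,-0.2,0],"turn":0},{"claw":1,"travel":[0.03,-0.4,0],"turn":0},{"claw":1,"travel":[0.057,-0.565,0],"turn":0},{"claw":1,"travel":[0.057,-0.565,0],"turn":0},{"claw":1,"travel":[0.057,-0.565,0],"turn":0}]'
python3 - <<'E'
from h import *
hub=np.array([.5625,.0061])
for p in [(171,114),(200,132)]:
  q=plane('side',sd(*p),.132)[:2]-hub;print(np.hypot(*q),np.degrees(np.arctan2(q[1],q[0])))
E
```

```text
clock: 5.55
position: [0.5289, -0.1285, 0.2337]
ee_rot: [-0.002, 0.114, 0.993, 0.001]
contact_force: [-0.2, 0.4, -1.4]
width: 0.0855
gripper_force: 0.0
0.05000849572100584 -177.20780898963486
0.04910353986937573 -157.09372983250975
```

The wheel has turned 20.1°, as intended. Next I descend and grip the knob.

```bash
python3 -m inch '[{"claw":1,"travel":[0,0,-0.2],"turn":0},{"claw":1,"travel":[0,0,-0.35],"turn":0},{"claw":1,"travel":[0,0,-0.49],"turn":0},{"claw":1,"travel":[0,0,-0.49],"turn":0},{"claw":1,"travel":[0,0,-0.49],"turn":0}]' 20;  python3 -m inch '[{"claw":-1,"travel":[0,0,0],"turn":0},{"claw":-1,"travel":[0,0,0],"turn":0},{"claw":-1,"travel":[0,0,0],"turn":0},{"claw":-1,"travel":[0,0,0],"turn":0},{"claw":-1,"travel":[0,0,0],"turn":0}]' 30; python3 -m inch '[{"claw":-1,"travel":[0.006,0.024,0],"turn":0},{"claw":-1,"travel":[0.012,0.049,0],"turn":0},{"claw":-1,"travel":[0.018,0.073,0],"turn":0},{"claw":-1,"travel":[0.024,0.097,0],"turn":0},{"claw":-1,"travel":[0.024,0.097,0],"turn":0}]'
```

```text
clock: 6.05
position: [0.5294, -0.1272, 0.1372]
ee_rot: [-0.001, 0.113, 0.994, 0.0]
contact_force: [0.3, 0.2, 0.5]
width: 0.0857
gripper_force: 0.0
clock: 6.55
position: [0.5301, -0.1285, 0.1384]
ee_rot: [0.001, 0.113, 0.994, -0.0]
contact_force: [-0.9, -0.3, 5.6]
width: 0.0306
gripper_force: 29.6
clock: 7.05
position: [0.5348, -0.1094, 0.1384]
ee_rot: [0.001, 0.113, 0.994, -0.001]
contact_force: [-1.1, -1.0, 6.8]
width: 0.0305
gripper_force: 29.7
```

It has gone in 20 mm freely, past the 5 mm block. I'll push on to the stop.

```bash
python3 -m inch '[{"claw":-1,"travel":[0.004,0.015,0],"turn":0},{"claw":-1,"travel":[0.007,0.029,0],"turn":0},{"claw":-1,"travel":[0.009,0.038,0],"turn":0},{"claw":-1,"travel":[0.009,0.038,0],"turn":0}]'
```

```text
clock: 7.45
position: [0.5359, -0.1049, 0.1384]
ee_rot: [0.0, 0.112, 0.994, -0.004]
contact_force: [-4.2, -9.7, 5.6]
width: 0.031
gripper_force: 30.0
```

The force is rising at 24 mm, so the slide is at its stop. I'll release, lift and check.

```bash
python3 -m inch '[{"claw":1,"travel":[0,0,0],"turn":0},{"claw":1,"travel":[0,0,0],"turn":0},{"claw":1,"travel":[0,0,0],"turn":0},{"claw":1,"travel":[0,0,0],"turn":0},{"claw":1,"travel":[0,0,0],"turn":0}]';  python3 -m inch '[{"claw":1,"travel":[0,0,0.15],"turn":0},{"claw":1,"travel":[0,0,0.35],"turn":0},{"claw":1,"travel":[0,0,0.55],"turn":0},{"claw":1,"travel":[0,0,0.55],"turn":0},{"claw":1,"travel":[0,0,0.55],"turn":0}]'
python3 - <<'E'
from rig import imaging
import cv2
b=imaging.get_image('side')[170:310,190:330,::-1]
cv2.imwrite('pics/cb4.png',cv2.resize(b,None,fx=4,fy=4,interpolation=2))
E
```

```text
clock: 7.95
position: [0.5363, -0.1011, 0.1372]
ee_rot: [-0.0, 0.113, 0.994, 0.0]
contact_force: [-0.3, 0.6, -0.7]
width: 0.0851
gripper_force: 0.0
clock: 8.45
position: [0.5366, -0.1012, 0.2482]
ee_rot: [0.001, 0.113, 0.994, -0.0]
contact_force: [0.4, -0.8, -0.1]
width: 0.0853
gripper_force: 0.0
```

View pics/cb4.png

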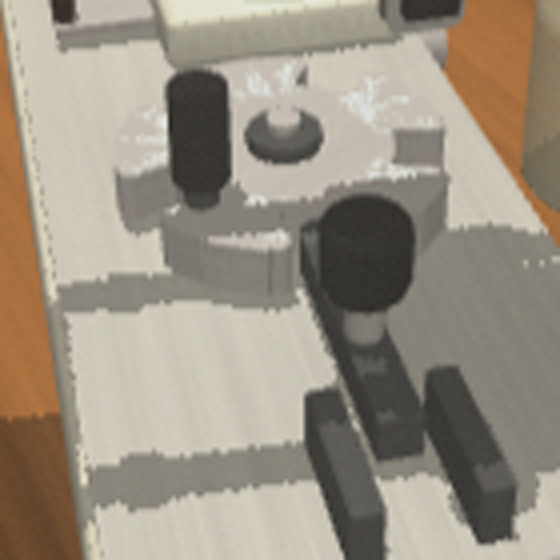

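The knob has moved forward to crop (366,252) and the tooth is in the notch at (312,235). The shutter pull has not moved, and the gripper is clear of everything.

```bash
python3 -c "
from rig import ticket
print(ticket.sign_off())"
```

```text
the job is handed in; nothing more can be done
None
```

I turned the crank wheel about 20° to a notch, pushed the gear knob to its stop so the tooth sits in the notch, left the shutter where it was, and handed the job in at about 8.5 s; no verdict was returned.

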